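# Change the bread sign on the bakery counter

### The job

The bread of the sign standing in the single-slot wooden foot is sold out: first take that sign out and hang it by its hole on the steel peg of the wooden stand. Then take the sign with the cut-off top corners out of the long two-slot rack and seat it fully home, upright, in the single-slot foot that has become free. Leave the other square-topped sign in the rack, and leave the jam jar and the round loaf where they are.

Things in the scene. Friction and masses are not known exactly. Their poses are not given: they have to be found in the camera images.
- sign_old: The sold-out sign, square top corners, standing at the start in the single-slot foot: upright board 90 wide (y), 150 tall (z), 10 thick (x), 150 g, black slate with a dark wood header; hanging hole 30 wide by 24 high through it along x, centre 106 above the bottom. Front and back alike. Origin: centre of the bottom edge.
- sign_old_hole (a point): Centre of the hanging hole of the sold-out sign (axes as its body).
- sign_new: The sign to put up, standing at the start in either slot of the rack. Both top corners cut off at 45 degrees, leaving a top edge 36 wide: upright board 90 wide (y), 150 tall (z), 10 thick (x), 150 g, black slate with a dark wood header; hanging hole 30 wide by 24 high through it along x, centre 106 above the bottom. Front and back alike. Origin: centre of the bottom edge.
- sign_spare: A third sign, square top corners like the sold-out one, in the other slot of the rack; stays there: upright board 90 wide (y), 150 tall (z), 10 thick (x), 150 g, black slate with a dark wood header; hanging hole 30 wide by 24 high through it along x, centre 106 above the bottom. Front and back alike. Origin: centre of the bottom edge.
- foot: Single-slot sign foot, fixed pale wood block 60 (x) by 124 (y) by 35 high with one blind slot from above, 13 wide (x) by 96 long (y) by 22 deep, whose top 5 flare outwards at 45 degrees by 5 on every side. Origin: centre of its underside.
- foot_slot (a point): Centre of the slot's floor in the foot, 13 above the counter; x across the slot, y along it.
- rack: Two-slot sign rack, fixed pale wood block 60 (x) by 250 (y) by 35 high with two slots like the foot's, in line, centred at y = -60 and y = +60; slot floors 13 above the counter. Origin: centre of its underside.
- stand: Fixed peg stand: base board 130 by 140 by 14, a post 22 by 24, 160 high above the counter at the origin, and one round steel peg, 8 in diameter, that leaves the post's -x face and points along -x, rising 14.6 degrees. Nothing stands above the post. Origin: under the post's centre on the counter.
- peg_tip (a point): Centre of the peg's round free end: 75 in front (-x) of the stand's origin, 167 high (the end cap reaches 4 beyond).
- peg_root (a point): Peg axis where it leaves the post: 11 in front of the stand's origin, 150 high.
- jam: Jam jar, 62 across, 85 high, bystander. Origin: centre of its underside.
- boule: Round loaf, 136 across, 75 high, bystander. Origin: centre of its underside.

How it is judged:
By the outcome, as a careful person would: the job done as asked, in the order asked, and still so for the second after the job is handed in, with the robot touching nothing.
It also fails if it takes over 59 s, if anything falls off the work surface, if the arm or the gripper's body presses on something with over 40 N, if the wrist force passes 120 N, or if a joint passes its speed limit or range.

### The arm

A 6-joint arm with a two-finger parallel gripper is mounted at the origin on the work surface. World frame = base frame: x ahead of the robot, y to its left, z up, the work surface at z = 0. Lengths are in m, angles in degrees, forces in N, time in s.
With the tool pointing down it reaches from about 0.425 to 0.95 m from the base axis. Payload 3.5 kg.
Tool frame: the origin (TCP) lies at the very end of the fingers, on their centre line; the grasp point (between the pads) lies 19 mm behind it (ctrl.pinch_z is the distance from the TCP to the grasp point, in m); x points along the fingers, z is the direction in which the jaws open and shut, and the axes are right-handed (so a half turn about x gives the same grasp; the last joint's range is limited). The gripper opens to 85 mm and grips with 20 to 120 N. Pads are 22 mm wide; open, the fingers measure 114 mm over their backs; the gripper's body (76 mm by 85 mm) begins 54 mm behind the grasp point. The pads swing forward as they close: fully open they stand 13 mm farther back than shut.
Start: joints at [55.462, 16.404, 90.338, -0, 73.258, -8.594], TCP at [0.295, 0.607, 0.231] pointing down, gripper open.
Joint ranges: [-158.93, 158.93], [-51.34, 127.21], [12.03, 142.37], [-87.48, 267.48], [13.55, 161.25], [-162.69, 162.69]. Speed limits (degrees/s): [159.86, 159.86, 180, 180, 180, 180].

### API

Orientations are given as a 3x3 rotation matrix whose columns are the frame's x, y, z axes.
In Python, from rig import ctrl gives the robot as it stands. The module is installed in compiled form; this text tells all that it offers.
- The arm moves only by the tool send_rows, never from a script. Its argument "commands" is a list of rows, each a list of 3 entries, a list of its own where there are three numbers: the gripper command: -1 is shut, 1 is fully open, values between are in proportion, then the shift along the world's x, y, z in units of 30 mm (1.0 is 30 mm), then the turn, a rotation vector about the world's x, y, z in degrees. In form: [[grip, [dx, dy, dz], [rx, ry, rz]], ...]. A call has 1 to 12 rows; each row shifts and turns the commanded pose from where the row before left it; what a row does not reach is not made up. A row lasts 1/8 s, in which the tool goes at most 62.5 mm and 10.7 degrees, less where a joint would pass 70% of its speed; a pose out of reach is approached as far as the arm can. A call is refused whole if a number of a shift passes 1 or a number of a turn 10.7, either way. A call with a gripper value outside its range is refused whole. The fingers move at their own pace and stop on an object; the grip force is fixed at half the most. Time passes only in rows, so rows that do not move let the fingers close. It gives the time, the measured TCP pose, the force and the opening at its end, in the units of the state.
- ctrl.read_state(): the state, without advancing time (a new reading comes with each control period).
- ctrl.grab_frame(name): name is "scene" or "side" or "wrist"; returns the picture (384x512x3 uint8, red, green, blue); there is no depth.
- ctrl.get_calibration(name): a dict with "fx", "fy", "cx", "cy" (pixels), "k1" (the pictures are not rectified: a ray, as slopes to the right and down, at radius r is drawn at 1 + k1 r^2 times it, then the intrinsics apply), "rvec" (rotation vector, rad) and "tvec" (3), from world to camera coordinates, as OpenCV has them. Camera axes: x right, y down, z forward; pixel columns grow to the right and rows downward; lengths in m; the calibration is good to about 2 mm. A picture is of the moment at which its call begins: read the wrist's pose just before it. get_calibration takes no time and is no camera call; for the wrist camera it gives the pose at the moment of the call.
- ctrl.hand_in(): hands the job in, once; it reports no verdict.
The state is a dict: "t": time; "joint_pos": joint angles; "joint_vel": joint speeds; "effort": joint torques, N m; "tcp_pos": TCP position; "ee_rot": TCP orientation; "wrist_force": force on the tool from outside, world axes, zero at the start; "moment": the same for the moment, N m; "grip_width": opening from 0.0 (shut) to 1.0 (fully open).
Only numpy, scipy, OpenCV 4.12 (cv2) and the standard library are available. Lean on these libraries where they do the work, as an engineer would, in place of code of your own. Each camera call takes 0.05 s, during which the arm holds its last target. There are 200 camera calls.

## Working session

There is one attempt and no reset: what is moved stays moved. The work goes in short steps, Python scripts to look and compute and a tool call to move; the robot and the scene stay as the last step left them, time stands still between calls to the robot, and variables do not carry over. Pictures are saved under pics/ and viewed, about 8 in all and at most 12, crops included, and the job is handed in when it is done.

Besides the shell and the picture viewer there is one more tool, called in YAML: its name, and indented under it one key for each argument. send_rows: Moves the arm, as the interface text tells. Its arguments: {"type":"object","properties":{"commands":{"type":"array"}},"required":["commands"]}

```bash
mkdir -p pics; ls; cat > h.py <<'E'
import numpy as np, cv2
from rig import ctrl
def cam(n):
    c=ctrl.get_calibration(n);R=cv2.Rodrigues(np.array(c['rvec'],float))[0];return c,R,np.array(c['tvec'],float).ravel()
def und(c,p):
    p=np.atleast_2d(np.array(p,float));d=(p-[c['cx'],c['cy']])/[c['fx'],c['fy']]
    u=d.copy()
    for _ in range(20): u=d/(1+c['k1']*(u**2).sum(1,keepdims=True))
    return u
def ray(C,p):
    c,R,t=C;u=und(c,p);d=np.c_[u,np.ones(len(u))]@R;return -R.T@t,d
def onz(C,p,z):
    o,d=ray(C,p);return o+d*((z-o[2])/d[:,2])[:,None]
def onplane(C,p,n,q):
    o,d=ray(C,p);return o+d*(((np.array(q)-o)@n)/(d@n))[:,None]
def proj(C,P):
    c,R,t=C;X=np.atleast_2d(P)@R.T+t;u=X[:,:2]/X[:,2:];u=u*(1+c['k1']*(u**2).sum(1,keepdims=True));return u*[c['fx'],c['fy']]+[c['cx'],c['cy']]
def tri(L):
    A=np.zeros((3,3));b=np.zeros(3)
    for C,p in L:
        o,d=ray(C,p);d=d[0]/np.linalg.norm(d[0]);M=np.eye(3)-np.outer(d,d);A+=M;b+=M@o
    return np.linalg.solve(A,b)
E
python3 - <<'E'
from h import *
for n in("scene","side","wrist"):
    C=cam(n);f=ctrl.grab_frame(n);cv2.imwrite(f'pics/{n}0.png',f[:,:,::-1]);print(n,C[0]['fx'],C[0]['k1'],(-C[1].T@C[2]).round(3),C[1][2].round(2))
    np.save(f'{n}0.npy',f)
print(ctrl.read_state())
E
```

```text
pics
scene 375.92702349910746 -0.004987052288521916 [ 1.081 -0.587  0.646] [-0.54  0.61 -0.58]
side 437.733991063638 -0.05529765187800398 [ 0.113 -0.801  0.973] [ 0.4   0.62 -0.67]
wrist 275.60926780901576 0.017938144885275245 [0.224 0.64  0.373] [ 0.27 -0.13 -0.95]
{'t': 0.15, 'joint_pos': array([ 5.54625955e+01,  1.64448906e+01,  9.04016944e+01,  1.23648684e-04,
        7.32573302e+01, -8.59475374e+00]), 'joint_vel': array([ 0.09745633, -0.13258969, -0.2256281 ,  0.07880881, -0.06606656,
       -0.01655482]), 'effort': array([ 8.45096220e-04, -4.06598854e+01, -2.93143559e+01, -1.02723375e-04,
        3.93866590e-03,  1.07422423e-05]), 'tcp_pos': array([0.29498819, 0.60658336, 0.23024618]), 'ee_rot': array([[-1.02994705e-03, -8.99231963e-01,  4.37470931e-01],
       [-1.49284326e-03,  4.37472059e-01,  8.99230765e-01],
       [-9.99998355e-01,  2.73084545e-04, -1.79298543e-03]]), 'wrist_force': array([-0.20170263, -0.2606448 ,  0.16507741]), 'moment': array([ 0.0325518 ,  0.06718942, -0.02329676]), 'grip_width': 1.0020861979184372}
```

View pics/scene0.png

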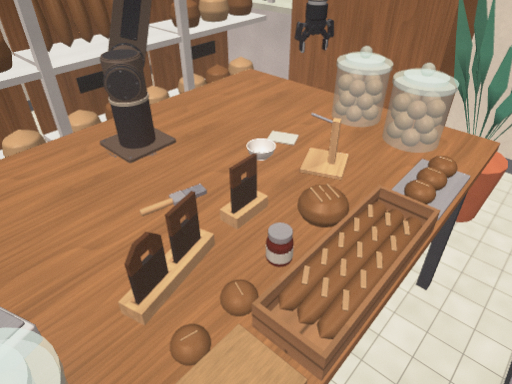

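View pics/side0.png

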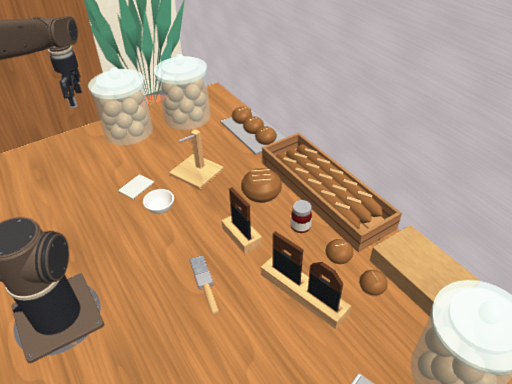

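Scene view: the sold-out sign stands in the foot at (243,185). The cut-corner sign is in the near rack slot at (148,265) and the spare at (183,228). The stand is at (328,150) with its peg tip at about (313,115). In the side view the foot is at (241,220), the cut-corner sign at (325,288), and the stand at (197,155). Next I'll enlarge these regions.

```bash
python3 - <<'E'
from h import *
def crop(n,x,y,w,h,s):
    f=np.load(f'{n}0.npy')[y:y+h,x:x+w,::-1];return cv2.resize(f,None,fx=s,fy=s,interpolation=cv2.INTER_CUBIC)
a=crop('scene',120,140,160,180,3.3);b=crop('scene',295,100,60,80,3.3)
im=np.zeros((600,800,3),np.uint8)
im[:a.shape[0],:a.shape[1]]=a;im[:b.shape[0],540:540+b.shape[1]]=b
cv2.imwrite('pics/c1.png',im)
a=crop('side',215,180,140,145,4);b=crop('side',165,120,60,75,4)
im=np.zeros((600,800,3),np.uint8)
im[:a.shape[0],:a.shape[1]]=a;im[:b.shape[0],560:560+b.shape[1]]=b
cv2.imwrite('pics/c2.png',im)
E
```

```text
(no output)
```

View pics/c1.png

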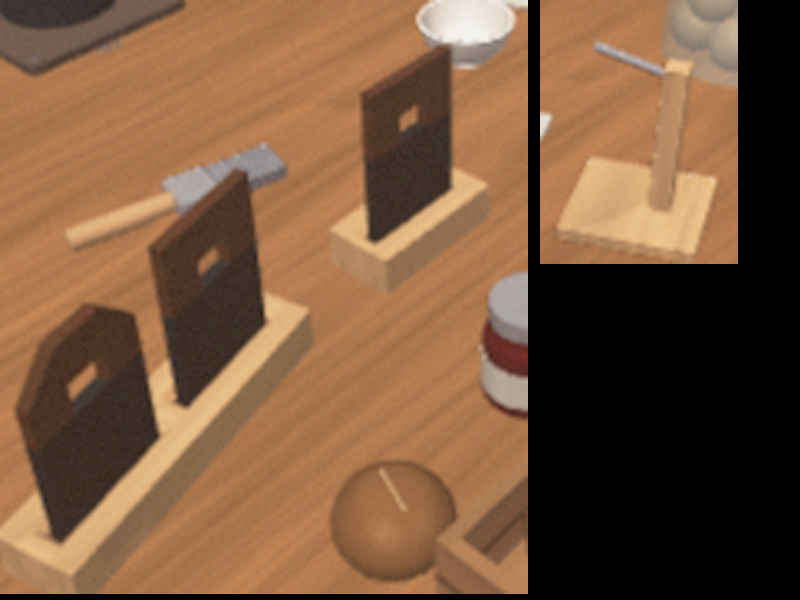

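View pics/c2.png

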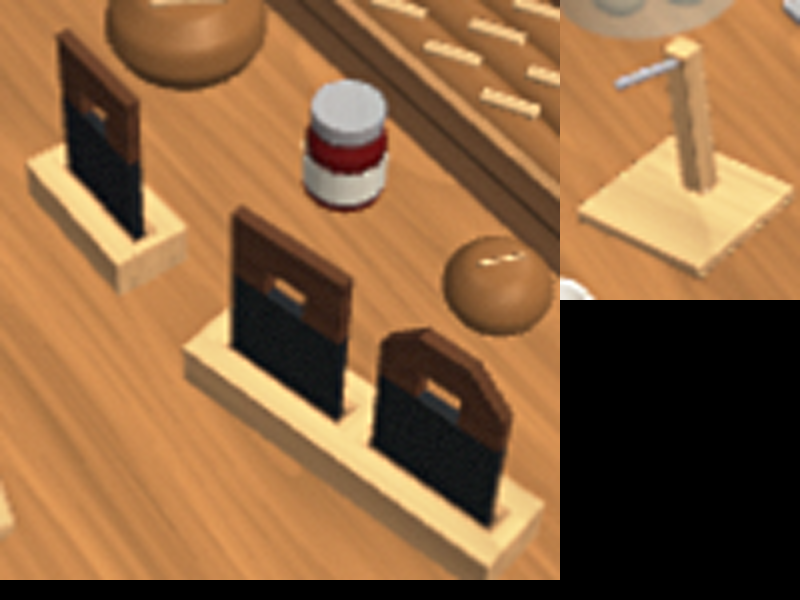

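```bash
cat > m.py <<'E'
from h import *
S=cam('scene');D=cam('side')
s=lambda X,Y:((X+.5)/3.3+119.5,(Y+.5)/3.3+139.5)
s2=lambda X,Y:((X-540+.5)/3.3+294.5,(Y+.5)/3.3+99.5)
d=lambda X,Y:((X+.5)/4+214.5,(Y+.5)/4+179.5)
d2=lambda X,Y:((X-560+.5)/4+164.5,(Y+.5)/4+119.5)
def show(n,L):
    print(n)
    for C,p,z in L: print('  ',('scene','side')[C is D],onz(C,p,z)[0].round(4))
show('foot top',[(S,s(332,230),.035),(S,s(387,257),.035),(S,s(487,185),.035),(D,d(27,168),.035),(D,d(120,262),.035),(D,d(185,228),.035)])
show('foot bottom',[(S,s(387,287),0),(D,d(122,290),0)])
show('rack top',[(S,s(0,527),.035),(S,s(80,562),.035),(S,s(310,312),.035),(D,d(185,350),.035),(D,d(490,555),.035),(D,d(543,505),.035)])
show('stand base',[(S,s2(*p),.014) for p in[(590,158),(558,233),(692,247),(716,178)]]+[(D,d2(*p),.014) for p in[(580,211),(700,270),(792,188),(676,137)]])
show('post top',[(S,s2(679,65),.16),(D,d2(683,47),.16)])
show('pegtip',[(S,s2(597,46),.168),(D,d2(618,85),.168)])
print('tip',tri([(S,s2(597,46)),(D,d2(618,85))]),'root',tri([(S,s2(663,72)),(D,d2(680,62))]))
show('old top',[(S,s(362,95),.163),(S,s(450,47),.163),(D,d(60,32),.163),(D,d(140,100),.163)])
print('oldL',tri([(S,s(450,47)),(D,d(60,32))]),'oldR',tri([(S,s(362,95)),(D,d(140,103))]),'hole',tri([(S,s(408,118)),(D,d(99,116))]))
print('newhole',tri([(S,s(84,381)),(D,d(442,393))]))
print('jam top',onz(S,s(510,290),.085),onz(D,d(350,100),.085))
E
python3 m.py
```

```text
foot top
   scene [ 0.5145 -0.0918  0.035 ]
   scene [ 0.5688 -0.0865  0.035 ]
   scene [0.5671 0.0321 0.035 ]
   side [0.5052 0.0244 0.035 ]
   side [ 0.514  -0.0923  0.035 ]
   side [ 0.5697 -0.0912  0.035 ]
foot bottom
   scene [ 0.5643 -0.0834  0.    ]
   side [ 0.5161 -0.0892  0.    ]
rack top
   scene [ 0.5682 -0.4158  0.035 ]
   scene [ 0.6244 -0.3984  0.035 ]
   scene [ 0.5696 -0.1664  0.035 ]
   side [ 0.5091 -0.1828  0.035 ]
   side [ 0.5761 -0.4167  0.035 ]
   side [ 0.6264 -0.4082  0.035 ]
stand base
   scene [0.4832 0.3519 0.014 ]
   scene [0.5413 0.218  0.014 ]
   scene [0.6464 0.2803 0.014 ]
   scene [0.5996 0.4023 0.014 ]
   side [0.4823 0.3489 0.014 ]
   side [0.5328 0.2215 0.014 ]
   side [0.6498 0.2724 0.014 ]
   side [0.5993 0.3962 0.014 ]
post top
   scene [0.5848 0.3242 0.16  ]
   side [0.5857 0.3204 0.16  ]
pegtip
   scene [0.5167 0.2937 0.168 ]
   side [0.5141 0.2913 0.168 ]
tip [0.51547199 0.29504437 0.16632746] root [0.57712595 0.3104333  0.15500419]
old top
   scene [ 0.5393 -0.0759  0.163 ]
   scene [0.542  0.0154 0.163 ]
   side [0.5361 0.0135 0.163 ]
   side [ 0.5457 -0.0757  0.163 ]
oldL [0.53851678 0.01851474 0.15930347] oldR [ 0.54290571 -0.07979665  0.16580142] hole [ 0.538346   -0.0299976   0.11751795]
newhole [ 0.58359764 -0.35043146  0.11790404]
jam top [[ 0.69604934 -0.09696772  0.085     ]] [[ 0.71435201 -0.09222364  0.085     ]]
```

send_rows:
  commands:
    - [1,[0.8,-1,0.2],[0,0,-4]]
    - [1,[0.8,-1,0.2],[0,0,-4]]
    - [1,[0.8,-1,0.2],[0,0,-4]]
    - [1,[0.8,-1,0.2],[0,0,-4]]
    - [1,[0.8,-1,0.2],[0,0,-4]]
    - [1,[0.6,-1,0.2],[0,0,-4]]
    - [1,[0,0,0],[0,0,0]]
    - [1,[0,0,0],[0,0,0]]

```text
t: 1.15
tcp_pos: [0.4329, 0.4272, 0.2669]
ee_rot: [[-0.001, -0.644, 0.765], [0.0, 0.765, 0.644], [-1.0, 0.001, -0.001]]
wrist_force: [-0.7, 0.3, -0.2]
grip_width: 1.0
```

```bash
python3 - <<'E'
from h import *
C=cam('wrist');f=ctrl.grab_frame('wrist');cv2.imwrite('pics/w1.png',f[:,:,::-1])
import pickle;pickle.dump(C,open('w1.pkl','wb'))
for n,P in dict(tip=[.5155,.293,.167],post=[.585,.322,.16],b1=[.4828,.350,.014],b2=[.537,.22,.014]).items(): print(n,proj(C,P).round(1))
print(ctrl.read_state()['tcp_pos'])
E
```

```text
tip [[233.2 330.5]]
post [[297.1 341.7]]
b1 [[246.8 220.5]]
b2 [[222.6 293.6]]
[0.43261968 0.42749561 0.26681346]
```

View pics/w1.png

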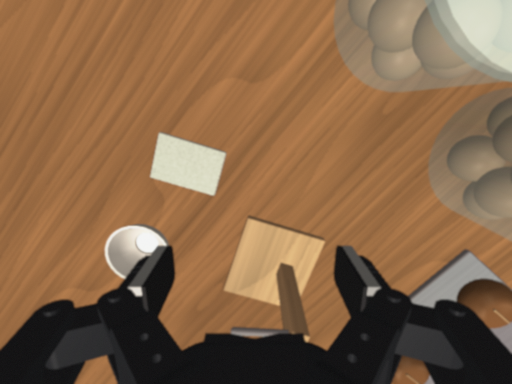

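The wrist view shows the stand's base corners at (249,217), (325,239) and (226,291), and the peg tip at about (232,330). That agrees with the side and scene estimates to within about 3 px. The camera looks ahead, so next I'll move over the foot.

```bash
python3 - <<'E'
from h import *
import pickle;C=pickle.load(open('w1.pkl','rb'))
g=cv2.imread('pics/w1.png')
print(onz(C,[(249,217),(325,239),(226,291)],.014).round(4))
print(onz(C,[(232,330)],.168).round(4))
print('cam',(-C[1].T@C[2]).round(3),C[1].round(2))
E
```

```text
[[0.4817 0.3566 0.014 ]
 [0.5981 0.4053 0.014 ]
 [0.5382 0.2277 0.014 ]]
[[0.5135 0.2935 0.168 ]]
cam [0.382 0.486 0.41 ] [[ 0.77  0.64  0.  ]
 [ 0.61 -0.73  0.3 ]
 [ 0.2  -0.23 -0.95]]
```

send_rows:
  commands:
    - [1,[0.2,-1,0],[0,0,-3]]
    - [1,[0.2,-1,0],[0,0,-3]]
    - [1,[0.2,-1,0],[0,0,-3]]
    - [1,[0.2,-1,0],[0,0,-3]]
    - [1,[0.2,-1,0],[0,0,-3]]
    - [1,[0.2,-1,0],[0,0,-3]]
    - [1,[0.2,-1,0],[0,0,-3]]
    - [1,[0.2,-1,0],[0,0,-3]]
    - [1,[0.2,-1,0],[0,0,-3]]
    - [1,[0.2,-1,0],[0,0,-3]]
    - [1,[0,0,0],[0,0,-3]]
    - [1,[0,0,0],[0,0,0]]

```text
t: 2.7
tcp_pos: [0.4931, 0.1276, 0.267]
ee_rot: [[-0.001, -0.125, 0.992], [0.0, 0.992, 0.125], [-1.0, 0.0, -0.001]]
wrist_force: [-0.1, 0.4, -0.8]
grip_width: 1.001
```

```bash
python3 - <<'E'
from h import *
C=cam('wrist');f=ctrl.grab_frame('wrist');cv2.imwrite('pics/w2.png',f[:,:,::-1])
import pickle;pickle.dump(C,open('w2.pkl','wb'))
for n,P in dict(foot=[.54,-.03,.035],oldL=[.539,.0155,.163],oldR=[.542,-.077,.163],new=[.584,-.35,.163]).items(): print(n,proj(C,P).round(1))
print('cam',(-C[1].T@C[2]).round(3),C[1].round(2))
print(ctrl.read_state()['tcp_pos'])
E
```

```text
foot [[271.4 267.8]]
oldL [[283.9 297.9]]
oldR [[274.1 364.8]]
new [[275.5 514.1]]
cam [0.483 0.205 0.41 ] [[ 0.99  0.12  0.  ]
 [ 0.12 -0.95  0.3 ]
 [ 0.04 -0.3  -0.95]]
[0.49303648 0.12778604 0.26706427]
```

View pics/w2.png

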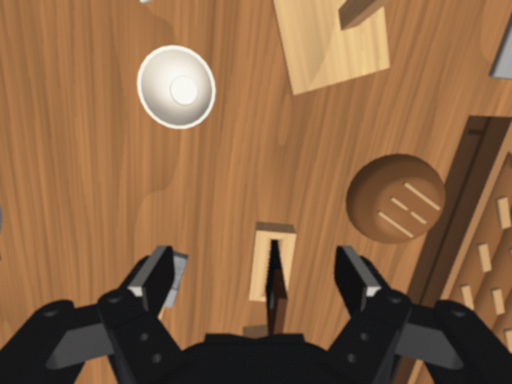

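The wrist view shows the foot and sign from above: the foot's far edge is at (257–296, 228) and the sign's top end at about (283,295), close to the predicted position. A zoom should give the yaw.

```bash
python3 - <<'E'
from h import *
g=cv2.imread('pics/w2.png')
cv2.imwrite('pics/c3.png',cv2.resize(g[215:340,235:325],None,fx=4.8,fy=4.8,interpolation=cv2.INTER_CUBIC))
import pickle;C=pickle.load(open('w2.pkl','rb'));print(onz(C,[(294,95),(389,69)],.014).round(4))
E
```

```text
[[0.535  0.2255 0.014 ]
 [0.6527 0.2718 0.014 ]]
```

View pics/c3.png

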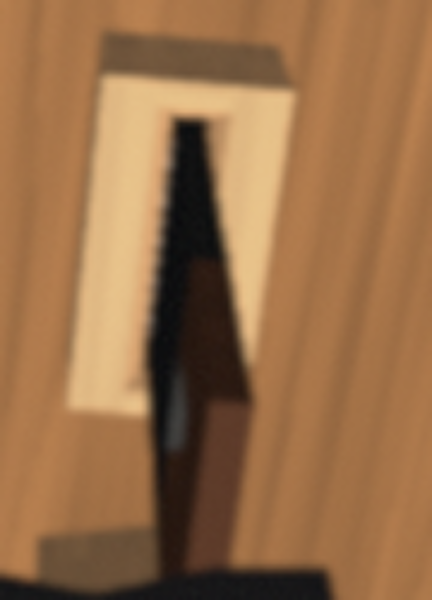

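```bash
python3 - <<'E'
from h import *
import pickle;C=pickle.load(open('w2.pkl','rb'))
w=lambda X,Y:((X+.5)/4.8+234.5,(Y+.5)/4.8+214.5)
P=onz(C,[w(102,72),w(296,93),w(68,408)],.035);print('foot',P.round(4))
for a,b in((0,1),(2,0)):
    v=P[b]-P[a];print(np.degrees(np.arctan2(v[1],v[0])),np.linalg.norm(v))
Q=onz(C,[w(210,402),w(252,403),w(186,572),w(228,572)],.163);print('sign top',Q.round(4))
for a,b in((2,0),(3,1)):
    v=Q[b]-Q[a];print(np.degrees(np.arctan2(v[1],v[0])))
# stand: axes fit from known base corners of all views
L=np.array([[-65,70],[-65,-70],[65,-70],[65,70]])/1000
obs=[[(.4832,.3519),(.4823,.3489),(.4817,.3566)],[(.5413,.218),(.5328,.2215),(.5382,.2277),(.535,.2255)],[(.6464,.2803),(.6498,.2724),(.6527,.2718)],[(.5996,.4023),(.5993,.3962),(.5981,.4053)]]
A=np.array([np.mean(o,0) for o in obs]);c=A.mean(0)
H=((L-0).T@(A-c));th=np.arctan2(H[0,1]-H[1,0],H[0,0]+H[1,1]);print('stand base',A.round(4),c,np.degrees(th))
E
```

```text
foot [[ 0.5077  0.0316  0.035 ]
 [ 0.5686  0.032   0.035 ]
 [ 0.512  -0.093   0.035 ]]
0.4054909512541318 0.06087064029072563
91.96282268235575 0.1246015674286888
sign top [[ 0.5333  0.0142  0.163 ]
 [ 0.5426  0.0151  0.163 ]
 [ 0.5348 -0.0329  0.163 ]
 [ 0.5444 -0.0317  0.163 ]]
91.80980564160159
92.2978249731244
stand base [[0.4824 0.3525]
 [0.5368 0.2232]
 [0.6496 0.2748]
 [0.599  0.4013]] [0.56696458 0.31293542] 22.934694627084493
```

send_rows:
  commands:
    - [1,[0.26,-0.88,0],[0,0,-1]]
    - [1,[0.26,-0.88,0],[0,0,-1]]
    - [1,[0.26,-0.88,0],[0,0,-1]]
    - [1,[0.26,-0.88,0],[0,0,-1]]
    - [1,[0.26,-0.88,0],[0,0,-1.2]]
    - [1,[0.27,-0.87,0],[0,0,0]]
    - [1,[0,0,-1],[0,0,0]]
    - [1,[0,0,-1],[0,0,0]]
    - [1,[0,0,-0.9],[0,0,0]]
    - [1,[0,0,-0.8],[0,0,0]]
    - [1,[0,0,-0.67],[0,0,0]]
    - [1,[0,0,0],[0,0,0]]

```text
t: 4.25
tcp_pos: [0.539, -0.0299, 0.1342]
ee_rot: [[-0.004, -0.035, 0.999], [0.001, 0.999, 0.035], [-1.0, 0.001, -0.004]]
wrist_force: [0.1, 0.6, 0.7]
grip_width: 1.002
```

send_rows:
  commands:
    - [-0.5,[0,0,0],[0,0,0]]
    - [-1,[0,0,0],[0,0,0]]
    - [-1,[0,0,0],[0,0,0]]
    - [-1,[0,0,0],[0,0,0]]
    - [-1,[0,0,0],[0,0,0]]
    - [-1,[0,0,0],[0,0,0]]

```text
t: 5.0
tcp_pos: [0.5407, -0.0313, 0.1368]
ee_rot: [[0.001, -0.032, 0.999], [-0.0, 0.999, 0.032], [-1.0, -0.0, 0.001]]
wrist_force: [-0.6, -1.5, 2.7]
grip_width: 0.102
```

send_rows:
  commands:
    - [-1,[0,0,0.3],[0,0,0]]
    - [-1,[0,0,0.6],[0,0,0]]
    - [-1,[0,0,0.7],[0,0,0]]
    - [-1,[0,0,0.2],[0,0,0]]
    - [-1,[-0.1,0.4,0],[0,0,1]]
    - [-1,[-0.25,0.9,0],[0,0,3]]
    - [-1,[-0.25,1,0],[0,0,3]]
    - [-1,[-0.25,1,0],[0,0,3]]
    - [-1,[-0.25,1,0],[0,0,3]]
    - [-1,[-0.25,1,0],[0,0,3]]
    - [-1,[-0.25,1,0],[0,0,3]]
    - [-1,[-0.25,1,0],[0,0,2]]

```text
t: 6.5
tcp_pos: [0.4832, 0.1893, 0.189]
ee_rot: [[-0.003, -0.391, 0.921], [-0.0, 0.921, 0.391], [-1.0, 0.001, -0.002]]
wrist_force: [0.3, 0.6, -2.1]
grip_width: 0.109
```

send_rows:
  commands:
    - [-1,[-0.1,1,-0.1],[0,0,0]]
    - [-1,[-0.1,0.9,0],[0,0,0]]
    - [-1,[0,0.7,0],[0,0,0]]
    - [-1,[0,0.4,0],[0,0,0]]
    - [-1,[0,0,0],[0,0,0]]
    - [-1,[0,0,0],[0,0,0]]

```text
t: 7.25
tcp_pos: [0.4786, 0.2774, 0.1869]
ee_rot: [[-0.001, -0.388, 0.922], [-0.001, 0.922, 0.388], [-1.0, -0.0, -0.001]]
wrist_force: [0.8, -0.5, -2.0]
grip_width: 0.103
```

```bash
python3 - <<'E'
from h import *
s=ctrl.read_state();print(s['tcp_pos'],np.degrees(np.arctan2(s['ee_rot'][1,2],s['ee_rot'][0,2])))
S=ctrl.grab_frame('scene');D=ctrl.grab_frame('side')
a=cv2.resize(S[85:195,255:365,::-1],None,fx=3.6,fy=3.6,interpolation=cv2.INTER_CUBIC)
b=cv2.resize(D[115:225,125:235,::-1],None,fx=3.6,fy=3.6,interpolation=cv2.INTER_CUBIC)
cv2.imwrite('pics/c4.png',np.hstack([a,b]))
E
```

```text
[0.47864783 0.27737161 0.18685771] 22.847887796981517
```

View pics/c4.png

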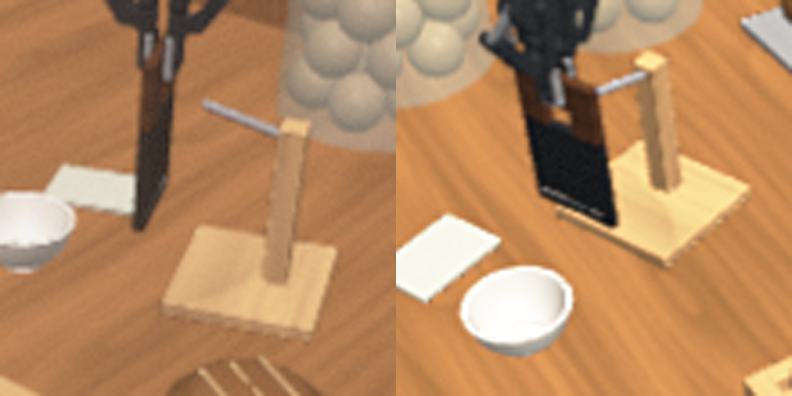

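The sign hangs upright in the jaws, 40 mm in front of the peg tip, with its hole level with the tip. I'll advance along the peg.

send_rows:
  commands:
    - [-1,[0.3,0.13,-0.02],[0,0,0]]
    - [-1,[0.3,0.13,-0.02],[0,0,0]]
    - [-1,[0.3,0.13,-0.02],[0,0,0]]
    - [-1,[0.3,0.13,0],[0,0,0]]
    - [-1,[0.2,0.08,-0.05],[0,0,0]]
    - [-1,[0,0,0],[0,0,0]]

```text
t: 8.1
tcp_pos: [0.5211, 0.296, 0.1836]
ee_rot: [[-0.001, -0.388, 0.921], [-0.0, 0.921, 0.388], [-1.0, 0.0, -0.001]]
wrist_force: [0.0, 0.3, -0.8]
grip_width: 0.104
```

send_rows:
  commands:
    - [-1,[0.2,0.085,-0.08],[0,0,0]]
    - [-1,[0.2,0.085,-0.08],[0,0,0]]
    - [-1,[0.25,0.105,-0.08],[0,0,0]]
    - [-1,[0.25,0.105,-0.08],[0,0,0]]
    - [-1,[0,0,0],[0,0,0]]
    - [-1,[0,0,0],[0,0,0]]

```text
t: 8.85
tcp_pos: [0.5478, 0.3073, 0.1742]
ee_rot: [[-0.0, -0.388, 0.921], [-0.0, 0.921, 0.388], [-1.0, 0.0, -0.0]]
wrist_force: [-0.5, -0.0, -1.9]
grip_width: 0.108
```

```bash
python3 - <<'E'
from h import *
s=ctrl.read_state();print(s['tcp_pos'],s['wrist_force'],s['moment'])
S=ctrl.grab_frame('scene');D=ctrl.grab_frame('side')
a=cv2.resize(S[85:195,255:365,::-1],None,fx=3.6,fy=3.6,interpolation=cv2.INTER_CUBIC)
b=cv2.resize(D[115:225,125:235,::-1],None,fx=3.6,fy=3.6,interpolation=cv2.INTER_CUBIC)
cv2.imwrite('pics/c5.png',np.hstack([a,b]))
E
```

```text
[0.54779833 0.30725456 0.17420071] [-0.53716988 -0.0483023  -1.86650609] [ 0.02798353 -0.02255523  0.03665633]
```

View pics/c5.png

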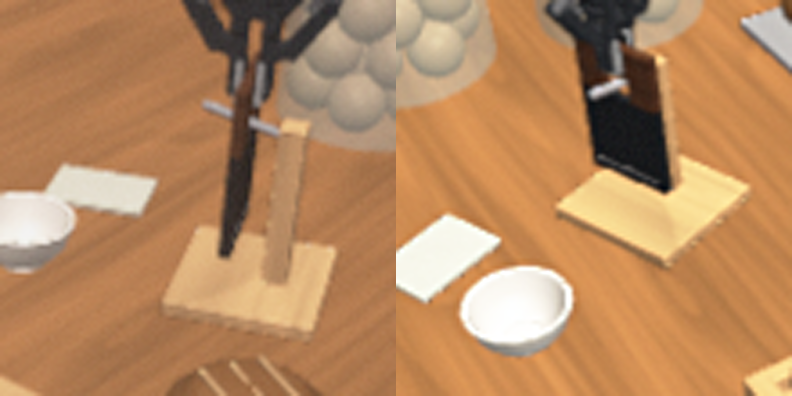

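The peg passes through the hole, with its tip visible in front of the board in the side crop at (595,90). I'll lower it to contact.

send_rows:
  commands:
    - [-1,[0,0,-0.07],[0,0,0]]
    - [-1,[0,0,-0.07],[0,0,0]]
    - [-1,[0,0,0],[0,0,0]]

```text
t: 9.32
tcp_pos: [0.5476, 0.3072, 0.1698]
ee_rot: [[-0.001, -0.388, 0.921], [-0.0, 0.921, 0.388], [-1.0, 0.0, -0.001]]
wrist_force: [-0.0, -0.1, -2.3]
grip_width: 0.107
```

send_rows:
  commands:
    - [-1,[0,0,-0.03],[0,0,0]]
    - [-1,[0,0,0],[0,0,0]]

```text
t: 9.57
tcp_pos: [0.5479, 0.3073, 0.1692]
ee_rot: [[0.0, -0.388, 0.921], [0.0, 0.921, 0.388], [-1.0, -0.0, 0.0]]
wrist_force: [0.4, -0.1, -1.9]
grip_width: 0.1
```

send_rows:
  commands:
    - [-1,[0,0,-0.03],[0,0,0]]
    - [-1,[0,0,-0.02],[0,0,0]]
    - [-1,[0,0,0],[0,0,0]]

```text
t: 9.95
tcp_pos: [0.5482, 0.3074, 0.1685]
ee_rot: [[0.001, -0.388, 0.921], [0.0, 0.921, 0.388], [-1.0, -0.0, 0.001]]
wrist_force: [-0.8, -1.2, 1.2]
grip_width: 0.101
```

Contact: Fz went from −1.9 to +1.2 N. I'll release and rise straight up.

send_rows:
  commands:
    - [-0.8,[0,0,0],[0,0,0]]
    - [-0.6,[0,0,0.05],[0,0,0]]
    - [-0.6,[0,0,0.05],[0,0,0]]
    - [-0.6,[0,0,0.2],[0,0,0]]
    - [-0.6,[0,0,0.5],[0,0,0]]
    - [-0.6,[0,0,0.9],[0,0,0]]
    - [-0.6,[0,0,0.9],[0,0,0]]
    - [-0.6,[0,0,0.5],[0,0,0]]
    - [-0.6,[0,0,0],[0,0,0]]

```text
t: 11.08
tcp_pos: [0.5486, 0.3076, 0.2629]
ee_rot: [[0.003, -0.388, 0.921], [0.001, 0.921, 0.388], [-1.0, -0.0, 0.004]]
wrist_force: [-0.3, -0.1, 0.1]
grip_width: 0.201
```

```bash
python3 - <<'E'
from h import *
s=ctrl.read_state();print(s['tcp_pos'],s['wrist_force'])
S=ctrl.grab_frame('scene');D=ctrl.grab_frame('side')
a=cv2.resize(S[85:195,255:365,::-1],None,fx=3.6,fy=3.6,interpolation=cv2.INTER_CUBIC)
b=cv2.resize(D[115:225,125:235,::-1],None,fx=3.6,fy=3.6,interpolation=cv2.INTER_CUBIC)
cv2.imwrite('pics/c6.png',np.hstack([a,b]))
E
```

```text
[0.5485931  0.30757504 0.26288176] [-0.29708103 -0.07605652  0.13516904]
```

View pics/c6.png

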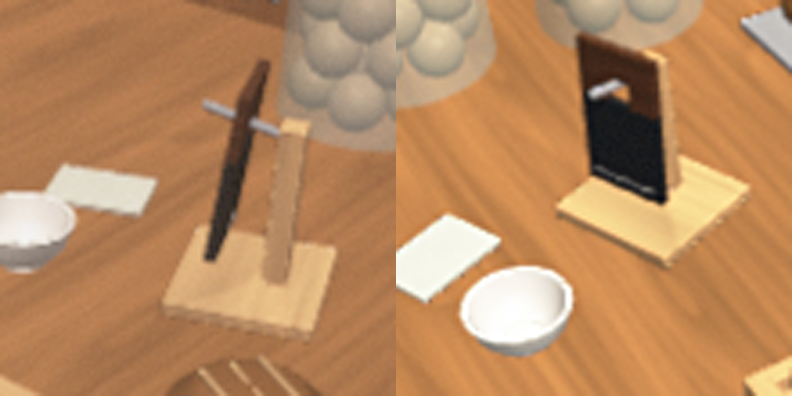

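The sold-out sign hangs on the peg with the robot clear of it. In the side crop the peg tip shows through the hole at (600,88). Now I'll go to the rack.

send_rows:
  commands:
    - [-0.6,[0,-0.5,0.1],[0,0,0]]
    - [-0.6,[0,-1,0.1],[0,0,0]]
    - [-0.6,[0,-1,0],[0,0,-1]]
    - [0,[0,-1,0],[0,0,-1]]
    - [1,[0,-1,0],[0,0,-1]]
    - [1,[0,-1,0],[0,0,-1]]
    - [1,[0,-1,0],[0,0,-1]]
    - [1,[0,-1,0],[0,0,-1]]
    - [1,[0,-1,0],[0,0,-1]]
    - [1,[0,-1,0],[0,0,-1]]
    - [1,[0,-1,0],[0,0,0]]
    - [1,[0,-1,0],[0,0,0]]

```text
t: 12.68
tcp_pos: [0.5469, -0.0394, 0.2658]
ee_rot: [[-0.002, -0.256, 0.967], [0.0, 0.967, 0.256], [-1.0, 0.001, -0.002]]
wrist_force: [0.1, -0.2, 0.2]
grip_width: 1.0
```

send_rows:
  commands:
    - [1,[0,-1,0],[0,0,0]]
    - [1,[0,-1,0],[0,0,0]]
    - [1,[0,-1,0],[0,0,0]]
    - [1,[0,-1,0],[0,0,0]]
    - [1,[0,-1,0],[0,0,0]]
    - [1,[0,0,0],[0,0,0]]
    - [1,[0,0,0],[0,0,0]]

```text
t: 13.55
tcp_pos: [0.5472, -0.1875, 0.266]
ee_rot: [[-0.001, -0.256, 0.967], [0.001, 0.967, 0.256], [-1.0, 0.001, -0.001]]
wrist_force: [0.0, 0.1, -0.3]
grip_width: 1.0
```

```bash
python3 - <<'E'
from h import *
s=ctrl.read_state();print(s['tcp_pos'],np.degrees(np.arctan2(s['ee_rot'][1,2],s['ee_rot'][0,2])))
C=cam('wrist');f=ctrl.grab_frame('wrist');cv2.imwrite('pics/w3.png',f[:,:,::-1])
import pickle;pickle.dump(C,open('w3.pkl','wb'))
th=np.radians(14.6);X=np.array([np.cos(th),np.sin(th),0]);Y=np.array([-np.sin(th),np.cos(th),0]);c=np.array([.569,-.291,0])
P=[c+[0,0,.163]-.06*Y+a*Y+b*X for a,b in((.018,-.005),(.018,.005),(-.018,-.005),(-.018,.005))]+[c+[0,0,.035]+a*Y+b*X for a,b in((-.125,-.03),(-.125,.03),(.125,-.03),(.125,.03))]
q=proj(C,P);print(q.round(0).tolist())
m=q[:4].mean(0).astype(int);x0,y0=max(0,min(m[0]-60,392)),max(0,min(m[1]-90,264));print(x0,y0)
cv2.imwrite('pics/c7.png',cv2.resize(f[y0:y0+120,x0:x0+120,::-1],None,fx=5,fy=5,interpolation=cv2.INTER_CUBIC))
E
```

```text
[ 0.54724893 -0.18751793  0.26602645] 14.82737250930753
[[245.0, 322.0], [254.0, 322.0], [245.0, 348.0], [254.0, 348.0], [232.0, 305.0], [269.0, 305.0], [228.0, 151.0], [273.0, 152.0]]
189 245
```

View pics/c7.png

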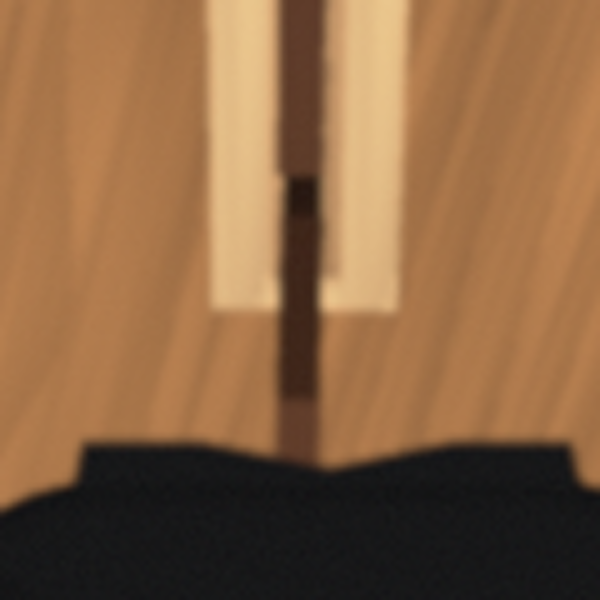

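The crop matches the prediction. The rack end corners are at full-frame (231.5,307) and (268.6,307), predicted (232,305) and (269,305). The cut sign's top edge starts at (249,325), so it is about 1.5 mm farther away than estimated. I'll grasp it.

send_rows:
  commands:
    - [1,[0.2,-0.9,0],[0,0,0]]
    - [1,[0.2,-0.95,0],[0,0,0]]
    - [1,[0.2,-0.95,0],[0,0,0]]
    - [1,[0.2,-0.95,0],[0,0,0]]
    - [1,[0.2,-0.9,0],[0,0,0]]
    - [1,[0.2,-0.8,0],[0,0,0]]
    - [1,[0,0,-1],[0,0,0]]
    - [1,[0,0,-1],[0,0,0]]
    - [1,[0,0,-0.9],[0,0,0]]
    - [1,[0,0,-0.8],[0,0,0]]
    - [1,[0,0,-0.63],[0,0,0]]
    - [1,[0,0,0],[0,0,0]]

```text
t: 15.1
tcp_pos: [0.583, -0.3507, 0.1345]
ee_rot: [[-0.003, -0.257, 0.967], [0.002, 0.967, 0.257], [-1.0, 0.003, -0.002]]
wrist_force: [-0.4, 0.0, 0.1]
grip_width: 1.002
```

send_rows:
  commands:
    - [0,[0,0,0],[0,0,0]]
    - [-0.5,[0,0,0],[0,0,0]]
    - [-1,[0,0,0],[0,0,0]]
    - [-1,[0,0,0],[0,0,0]]
    - [-1,[0,0,0],[0,0,0]]
    - [-1,[0,0,0],[0,0,0]]
    - [-1,[0,0,0],[0,0,0]]

```text
t: 15.98
tcp_pos: [0.5842, -0.3515, 0.1375]
ee_rot: [[0.001, -0.256, 0.967], [-0.001, 0.967, 0.256], [-1.0, -0.001, 0.001]]
wrist_force: [-0.5, -0.6, 3.4]
grip_width: 0.1
```

send_rows:
  commands:
    - [-1,[0,0,0.3],[0,0,0]]
    - [-1,[0,0,0.6],[0,0,0]]
    - [-1,[0,0,0.9],[0,0,0]]
    - [-1,[0,0,1],[0,0,0]]
    - [-1,[0,0,1],[0,0,0]]
    - [-1,[0,0,1],[0,0,0]]
    - [-1,[0,0,0.7],[0,0,0]]
    - [-1,[-0.1,0.5,0],[0,0,-1]]
    - [-1,[-0.15,0.9,0],[0,0,-1.5]]
    - [-1,[-0.15,1,0],[0,0,-1.5]]
    - [-1,[-0.15,1,0],[0,0,-1.5]]
    - [-1,[-0.15,1,0],[0,0,-1.5]]

```text
t: 17.48
tcp_pos: [0.5616, -0.2169, 0.2996]
ee_rot: [[-0.003, -0.136, 0.991], [0.002, 0.991, 0.136], [-1.0, 0.003, -0.003]]
wrist_force: [0.3, -0.9, -0.7]
grip_width: 0.101
```

send_rows:
  commands:
    - [-1,[-0.15,1,0],[0,0,-1.5]]
    - [-1,[-0.15,1,0],[0,0,-1.5]]
    - [-1,[-0.15,1,0],[0,0,-1.5]]
    - [-1,[-0.15,1,0],[0,0,-1.3]]
    - [-1,[-0.15,1,0],[0,0,0]]
    - [-1,[-0.1,0.8,0],[0,0,0]]
    - [-1,[0,0.5,0],[0,0,0]]
    - [-1,[0,0,0],[0,0,0]]
    - [-1,[0,0,-0.8],[0,0,0]]
    - [-1,[0,0,-1],[0,0,0]]
    - [-1,[0,0,-1],[0,0,0]]
    - [-1,[0,0,-0.7],[0,0,0]]

```text
t: 18.98
tcp_pos: [0.5366, -0.031, 0.1947]
ee_rot: [[-0.002, -0.035, 0.999], [0.0, 0.999, 0.035], [-1.0, 0.0, -0.002]]
wrist_force: [0.4, 0.4, -1.9]
grip_width: 0.106
```

send_rows:
  commands:
    - [-1,[0,0,-0.3],[0,0,0]]
    - [-1,[0,0,0],[0,0,0]]
    - [-1,[0,0,0],[0,0,0]]

```text
t: 19.35
tcp_pos: [0.5381, -0.0306, 0.1891]
ee_rot: [[0.002, -0.036, 0.999], [-0.001, 0.999, 0.036], [-1.0, -0.001, 0.002]]
wrist_force: [-0.2, -0.3, -0.8]
grip_width: 0.105
```

send_rows:
  commands:
    - [-1,[0.08,-0.02,-0.4],[0,0,0]]
    - [-1,[0,0,-0.3],[0,0,0]]
    - [-1,[0,0,0],[0,0,0]]
    - [-1,[0,0,-0.15],[0,0,0]]
    - [-1,[0,0,-0.15],[0,0,0]]
    - [-1,[0,0,0],[0,0,0]]

```text
t: 20.1
tcp_pos: [0.5394, -0.0307, 0.1573]
ee_rot: [[-0.001, -0.036, 0.999], [0.0, 0.999, 0.036], [-1.0, 0.0, -0.001]]
wrist_force: [0.2, -0.4, -1.7]
grip_width: 0.108
```

send_rows:
  commands:
    - [-1,[0.03,0,-0.12],[0,0,0]]
    - [-1,[0,0,-0.12],[0,0,0]]
    - [-1,[0,0,0],[0,0,0]]

```text
t: 20.48
tcp_pos: [0.5404, -0.0307, 0.1501]
ee_rot: [[-0.001, -0.036, 0.999], [0.0, 0.999, 0.036], [-1.0, 0.0, -0.001]]
wrist_force: [-0.5, 0.4, -1.9]
grip_width: 0.102
```

send_rows:
  commands:
    - [-1,[0,0,-0.12],[0,0,0]]
    - [-1,[0,0,-0.12],[0,0,0]]
    - [-1,[0,0,0],[0,0,0]]

```text
t: 20.85
tcp_pos: [0.5403, -0.0308, 0.1429]
ee_rot: [[-0.001, -0.036, 0.999], [0.0, 0.999, 0.036], [-1.0, 0.0, -0.001]]
wrist_force: [0.1, 0.1, -1.2]
grip_width: 0.105
```

No resistance so far. The last 5 mm:

send_rows:
  commands:
    - [-1,[0,0,-0.1],[0,0,0]]
    - [-1,[0,0,-0.07],[0,0,0]]
    - [-1,[0,0,0],[0,0,0]]

```text
t: 21.22
tcp_pos: [0.5405, -0.0308, 0.138]
ee_rot: [[-0.001, -0.036, 0.999], [0.0, 0.999, 0.036], [-1.0, 0.0, -0.001]]
wrist_force: [-0.3, -0.1, -1.6]
grip_width: 0.101
```

send_rows:
  commands:
    - [-1,[0,0,-0.04],[0,0,0]]
    - [-1,[0,0,0],[0,0,0]]

```text
t: 21.48
tcp_pos: [0.5409, -0.0308, 0.1375]
ee_rot: [[0.001, -0.036, 0.999], [-0.0, 0.999, 0.036], [-1.0, -0.0, 0.001]]
wrist_force: [0.6, 0.8, -0.7]
grip_width: 0.103
```

send_rows:
  commands:
    - [-1,[0,0,-0.04],[0,0,0]]
    - [-1,[0,0,0],[0,0,0]]

```text
t: 21.72
tcp_pos: [0.5413, -0.0308, 0.1374]
ee_rot: [[0.001, -0.036, 0.999], [-0.0, 0.999, 0.036], [-1.0, -0.0, 0.001]]
wrist_force: [-1.1, 0.3, 5.0]
grip_width: 0.108
```

send_rows:
  commands:
    - [-0.7,[0,0,0],[0,0,0]]
    - [0,[0,0,0],[0,0,0]]
    - [0,[0,0,0.1],[0,0,0]]
    - [0,[0,0,0.3],[0,0,0]]
    - [0,[0,0,0.8],[0,0,0]]
    - [0,[0,0,1],[0,0,0]]
    - [0,[0,0,1],[0,0,0]]
    - [0,[0,0,1],[0,0,0]]
    - [0,[-0.3,0.8,0],[0,0,0]]
    - [0,[-0.3,0.8,0],[0,0,0]]
    - [0,[-0.3,0.8,0],[0,0,0]]
    - [0,[0,0,0],[0,0,0]]

```text
t: 23.22
tcp_pos: [0.5134, 0.0422, 0.2627]
ee_rot: [[0.001, -0.038, 0.999], [-0.0, 0.999, 0.038], [-1.0, -0.0, 0.001]]
wrist_force: [0.5, -0.5, 1.0]
grip_width: 0.498
```

```bash
python3 - <<'E'
from h import *
s=ctrl.read_state();print(s['tcp_pos'],s['wrist_force'])
S=ctrl.grab_frame('scene');D=ctrl.grab_frame('side')
a=cv2.resize(S[90:290,150:350,::-1],None,fx=2,fy=2,interpolation=cv2.INTER_CUBIC)
b=cv2.resize(D[110:310,150:350,::-1],None,fx=2,fy=2,interpolation=cv2.INTER_CUBIC)
cv2.imwrite('pics/c8.png',np.hstack([a,b]))
# predicted seated top-edge corners in crops
th=np.radians(2);c=np.array([.5405,-.0305,.163]);Y=np.array([-np.sin(th),np.cos(th),0]);P=[c+.018*Y,c-.018*Y]
print((proj(cam('scene'),P)-[150,90])*2,(proj(cam('side'),P)-[150,110])*2+[400,0])
E
```

```text
[0.51336212 0.04224346 0.26265966] [ 0.49848453 -0.50523109  0.96499925]
[[195.62416841 135.95067127]
 [175.99462032 148.07550884]] [[571.1431504  164.59136456]
 [585.64411835 179.01749249]]
```

View pics/c8.png

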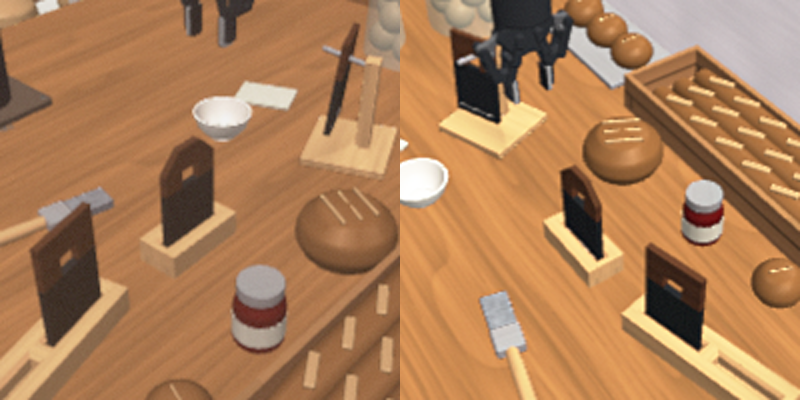

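The cut-corner sign stands upright and seated in the foot, with its top edge at about (185–200, 140) in the crop, on the predicted line. The old sign still hangs on the peg. The spare, jar and loaf are where they were, and the arm is clear.

```bash
python3 -c "
from rig import ctrl
print(ctrl.hand_in())"
```

```text
the job is handed in; nothing more can be done
None
```

I hung the sold-out sign by its hole on the steel peg, then moved the cut-corner sign from the rack into the free single-slot foot. I handed the job in at about 23.3 s; no verdict is reported.

**Last checks, from the final pictures and readings:**
- **Sold-out sign:** it hangs near the middle of the peg, roughly 40 mm from the stand's origin. It leans slightly along the peg and looked the same in pictures about 12 s apart.
- **Cut-corner sign:** it stands upright in the foot, with its top edge close to where a fully seated sign should be. The tool went down to 0.1374 m, the same height at which it had gripped the sign in the rack (0.1375 m). There it met floor contact of about 5 N.
- **Everything else:** the spare sign, the jam jar and the loaf show no visible change. The gripper is about 0.1 m above the signs and touches nothing.

No check failed. The camera position estimates for the foot and stand disagreed by up to about 10 mm at single corners. I averaged them for the stand and used the close wrist view for the foot.

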